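# Reset the depth stop to its gauge block

## Task

Reset the depth stop to the gauge block standing under it: swing the jam nut's lever anticlockwise (seen from above) until the nut is well loose, turn the adjuster screw's head clockwise until you feel the foot gently nip the block, without forcing it or shifting the block, then swing the lever back until the nut is tight against its stop, and let go. Leave everything else on the bench alone.

Things in the scene. Friction and masses are not known exactly. Their poses are not given: they have to be found in the camera images.
- stop: the depth stop, bolted down: grey base plate 150 x 180 x 14 mm, a column at its +y side, and from it a 48 mm wide arm over the plate (underside 80 mm, top 100 mm above the bench). Origin on the bench plane, on the vertical axis that screw and nut share; z up, +y towards the column
- screw_head (a point): centre of the adjuster screw's head: an upright flat steel bar 46 mm long (this point's x axis), 12 mm thick (y), 26 mm tall, from 150 to 176 mm above the bench, on the axis, over a 28 mm wide disc (145 to 150 mm). The head turns in place and does not sink; the spindle and foot below do
- screw_turn (a joint): turn of the screw head, rad, growing clockwise seen from above; drives the foot down 3.2 mm per rad (steep thread). The foot meets the block 0.3 to 1.8 rad after the start. Nut tight: locked by friction (0.3 to 0.5 Nm). Nut loose: turns freely (under 0.1 Nm), stays where it is left. From first touch the torque climbs steadily, about 0.6 Nm per rad, also at rest (0.06 to 0.12 Nm up: a good nip); it does not stall
- screw: the screw's spindle with the round steel foot, 18 mm wide, at its lower end under the arm. The foot screws in and out: its underside is 62 mm above this origin, give or take 2 mm, never the same. From first touch its force on the block grows by about 200 N per rad of the head. A good nip is 10 to 45 N; over 60 N is forced. Let go, it springs back to about 25 N and holds. Origin: stop's, less the way gone down
- gauge: the steel gauge block, 34 x 24 mm and 24 mm tall, standing loose on the round anvil under the foot; origin at the centre of its underside
- lever_post (a point): a point on the axis of the upright round steel post at the end of the jam nut's lever, 142 mm above the bench. The post is 14 mm thick and stands from the lever bar (top at 122 mm) up to 159 mm, 90 mm from the screw axis. This point's x axis points from the screw axis outwards along the lever
- nut_turn (a joint): turn of the jam nut and lever, rad, growing anticlockwise seen from above (loosening). It starts tight, at 0 to 0.06. The screw is free above about 0.65; end stops at 0 (fully tight) and 1.4. The post takes 2 to 5 N to loosen and about 4 to 7 N to tighten, all in friction, and then comes up hard at 0. It stays where it is left
- sleeve: small stepped steel sleeve, 22 mm wide, 30 mm tall, standing loose on the base plate, not to be moved
- spare_nut: loose round spare nut, 26 mm wide, 10 mm tall, on the base plate, not to be moved
- spanner: spanner lying on the bench, not to be moved
- driver: screwdriver lying on the bench, not to be moved
- collet_holder: steel collet holder, 48 mm wide, 105 mm tall, standing on the bench, not to be moved
- paste: jar, 60 mm wide and tall, on the bench, not to be moved
- vee_block: steel vee block, 60 x 45 mm, 40 mm tall, on the bench, not to be moved
Not all that is in view belongs to the job. There is more than one size of the stop; the one meant has the size given above.

How it is judged:
On the way, in this order (a step that is already met when the one before it is completed fails the run):
1. the jam nut is well loose (value of joint nut_turn above 0.65 rad), for 0.2 s.
2. with the nut still loose, the foot nips the gauge block (value of joint nut_turn above 0.5 rad and contact force between screw and gauge above 5 N), for 0.2 s.
At the end, for the whole second after the job is handed in: The jam nut is tight (nut_turn below 0.1 rad), the foot nips the gauge block with 4 to 60 N, the block is within 5 mm of where it stood, and nut, screw and block are at rest (value of joint nut_turn below 0.1 rad and contact force between screw and gauge between 4 and 60 N and distance of gauge from where it was at the start of the episode below 0.005 m and linear speed of gauge below 0.02 m/s and velocity of joint nut_turn between -0.05 and 0.05 rad/s and velocity of joint screw_turn between -0.05 and 0.05 rad/s); the robot touches nothing.
It fails at once if the screw is forced on the gauge block (over 60 N) (contact force between screw and gauge above 60 N).
It fails at once if the gauge block is shifted by more than 5 mm (distance of gauge from where it was at the start of the episode above 0.005 m).
It fails at once if a bystander is moved by more than 15 mm (distance of any of sleeve, spare_nut, spanner, driver, collet_holder, paste, vee_block from where it was at the start of the episode above 0.015 m).
It also fails if it takes over 72 s, if anything falls off the work surface, if the arm or the gripper's body presses on something with over 40 N, if the wrist force passes 120 N, or if a joint passes its speed limit or range.

## Robot

A 7-joint arm with a two-finger parallel gripper is mounted at the origin on the work surface. World frame = base frame: x ahead of the robot, y to its left, z up, the work surface at z = 0. Lengths are in m, angles in rad, forces in N, time in s.
With the tool pointing down it reaches from about 0.425 to 1.025 m from the base axis. Payload 9.4 kg.
Tool frame: the origin (TCP) lies between the finger pads; the fingertips stand 19 mm ahead of it and the grasp point (between the pads) is the TCP; z points along the fingers, y is the line along which they close (so a half turn about z gives the same grasp; the last joint's range is limited). The gripper opens to 85 mm and grips with 20 to 120 N. Pads are 22 mm wide; open, the fingers measure 114 mm over their backs; the gripper's body (76 mm by 85 mm) begins 54 mm behind the grasp point. The pads swing forward as they close: fully open they stand 13 mm farther back than shut.
Start: joints at [1.196, 0.599, -0.003, 1.599, 0.002, 0.943, -0.08], TCP at [0.213, -0.693, 0.25] pointing down, gripper open.
Joint ranges: [-2.57, 2.57], [-0.35, 1.97], [-1.29, 1.29], [0.11, 2.56], [-1.05, 4.19], [0.11, 1.86], [-2.63, 2.63]. Speed limits (rad/s): [2.22, 2.22, 3.01, 3.01, 3.14, 3.14, 3.14].

## Interface

Orientations are given as a unit quaternion [w, x, y, z].
In Python, from workcell import * gives the robot as it stands.
- The arm moves only by the tool carry_out, never from a script. Its arguments are lists of equal length, an entry for each row: "fingers": the closure, from 0 (fully open) to 1 (shut); "offset": the shift along the tool's x, y, z in units of 0.025 m (1.0 is 0.025 m), a list of three; "twist": the turn, a rotation vector about the tool's x, y, z in units of 0.15 rad (1.0 is 0.15 rad), a list of three. A call has 1 to 12 rows; each row shifts and turns the commanded pose from where the row before left it, along the tool's axes as they then stand; what a row does not reach is not made up. A row lasts 1/8 s, in which the tool goes at most 62.5 mm and 10.7 degrees, less where a joint would pass 70% of its speed; a pose out of reach is approached as far as the arm can. A call with a number of a shift or a turn outside -1 to 1 is refused whole. A call with a gripper value outside its range is refused whole. The fingers move at their own pace and stop on an object; "grip_force" is the grip in N (left out, the last holds). Time passes only in rows, so rows that do not move let the fingers close. It gives the time, the measured TCP pose, the force, the opening and the grip force at its end, in the units of the state.
- state(): the state, without advancing time (a new reading comes with each control period).
- capture(name): name is "side" or "top"; returns (picture, depth): 420x560x3 uint8, red, green, blue; 420x560 float32, m along the optical axis (not along the pixel's ray), 0 where there is no reading.
- camera_params(name): a dict with "fx", "fy", "cx", "cy" (pixels), "T" (4x4, takes a point from camera to world coordinates). Camera axes: x right, y up, looking along -z (the intrinsics and any distortion apply to the point x, -y, -z); pixel columns grow to the right and rows downward; lengths in m; the calibration is good to about 2 mm. A picture is of the moment at which its call begins. camera_params takes no time and is no camera call.
- job_done(): hands the job in; it is judged then, once.
The state is a dict: "clock": time; "joints": joint angles; "qd": joint speeds; "joint_efforts": joint torques, N m; "tcp_pos": TCP position; "eef_rot": TCP orientation; "wrist_force": force on the tool from outside, world axes, zero at the start; "moment": the same for the moment, N m; "grip_width": finger opening in m; "gripper_force": force on a finger pad.
Only numpy, scipy, OpenCV 4.12 (cv2) and the standard library are available. Lean on these libraries where they do the work, as an engineer would, in place of code of your own. Each camera call takes 0.05 s, during which the arm holds its last target. There are 200 camera calls.

## Working session

There is one attempt and no reset: what is moved stays moved. The work goes in short steps, Python scripts to look and compute and a tool call to move; the robot and the scene stay as the last step left them, time stands still between calls to the robot, and variables do not carry over. Pictures are saved under pics/ and viewed, at most 10 in all, crops included, and the job is handed in when it is done.

Besides the shell and the picture viewer there is one more tool, called after "Call:" as a command line: name --argument value ..., lists and objects as JSON in quotes. carry_out: Moves the arm, as the interface text tells. Its arguments: {"type":"object","properties":{"fingers":{"type":"array","items":{"type":"number"}},"offset":{"type":"array","items":{"type":"array","items":{"type":"number","minimum":-1,"maximum":1}}},"twist":{"type":"array","items":{"type":"array","items":{"type":"number","minimum":-1,"maximum":1}}},"grip_force":{"type":"number"}},"required":["fingers","offset","twist"]}

```bash
mkdir -p pics
cat > h.py <<'E'
from workcell import *
import numpy as np, cv2
def look(n,name):
    im,d=capture(n); cv2.imwrite(f'pics/{name}.png',im[:,:,::-1]); np.savez(f'pics/{name}.npz',im=im,d=d); return im,d
def pts(n,d):
    p=camera_params(n); v,u=np.mgrid[:d.shape[0],:d.shape[1]]
    c=np.stack([(u-p['cx'])/p['fx']*d,-(v-p['cy'])/p['fy']*d,-d,np.ones_like(d)],-1)
    return (c@np.array(p['T']).T)[...,:3]
E
python3 - <<'E'
from h import *
for n in('top','side'):
    im,d=look(n,n+'0'); p=camera_params(n); print(n,p, (d>0).mean())
print(state())
E
```

```text
top {'fx': 452.0088907994383, 'fy': 452.0088907994383, 'cx': 284.3150974578348, 'cy': 206.5780273069389, 'T': array([[-0.01178869,  0.99020622, -0.13911388,  0.32498114],
       [-0.99948772, -0.00752904,  0.03110657,  0.0224232 ],
       [ 0.02975453,  0.13940932,  0.98978771,  1.30557309],
       [ 0.        ,  0.        ,  0.        ,  1.        ]])} 0.9959353741496598
side {'fx': 532.4267425320638, 'fy': 532.4267425320638, 'cx': 282.721992953607, 'cy': 218.4244105702059, 'T': array([[ 0.98359807,  0.14393639, -0.10870669,  0.37704236],
       [-0.17984318,  0.73638075, -0.65222682, -0.75811745],
       [-0.01382966,  0.6610792 ,  0.75018866,  0.96590178],
       [ 0.        ,  0.        ,  0.        ,  1.        ]])} 0.9959863945578231
{'clock': 0.1, 'joints': array([ 1.19627791,  0.60005941, -0.00255833,  1.60002699,  0.00176541,
        0.94287632, -0.07977051]), 'qd': array([ 0.00061524, -0.00216449, -0.00012417, -0.00133364, -0.00148387,
       -0.00036363, -0.00021901]), 'joint_efforts': array([ 3.77543882e-03, -7.77993393e+01,  1.56955786e+00, -2.58627373e+01,
        1.26028768e-02,  5.51748904e-03,  2.14922352e-05]), 'tcp_pos': array([ 0.2126391 , -0.69272265,  0.24950091]), 'eef_rot': array([-6.68051868e-04,  9.88927332e-01,  1.48399007e-01, -1.46569272e-04]), 'wrist_force': array([-0.27539043,  0.0621192 ,  0.34872721]), 'moment': array([-0.04392786, -0.05817035,  0.01241107]), 'gripper_force': 0.0, 'grip_width': 0.0852029979588336}
```

View pics/top0.png

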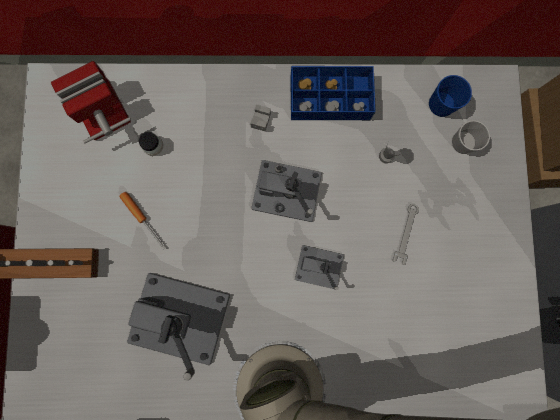

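View pics/side0.png

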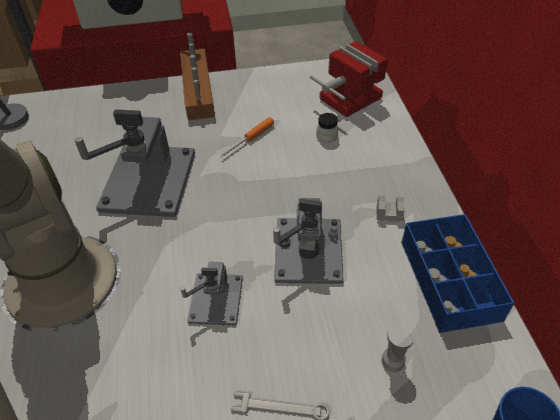

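The top view shows three stops. The one near (287,190) is about 65 x 50 px, or roughly 180 x 150 mm, so it fits the given size. The big one at (180,320) and the small one at (320,268) do not. Next I measure the middle one by height.

Run:
```python
from h import *
for n,(u0,u1,v0,v1) in {'top':(245,345,145,230),'side':(265,355,185,295)}.items():
    z=np.load(f'pics/{n}0.npz'); P=pts(n,z['d'])[v0:v1,u0:u1].reshape(-1,3)
    print(n)
    for a,b,l in((.008,.02,'plate'),(.09,.106,'arm'),(.112,.127,'lever'),(.153,.164,'post top'),(.169,.182,'head top')):
        Q=P[(P[:,2]>a)&(P[:,2]<b)]
        if len(Q)<3: print(l,len(Q));continue
        r=cv2.minAreaRect((Q[:,:2]*1000).astype(np.float32)); print(l,len(Q),Q.mean(0).round(4),np.median(Q[:,2]).round(4),np.round(r[0],1),np.round(r[1],1),round(r[2],1))
    im=z['im'][v0:v1,u0:u1,::-1]; im=cv2.resize(im,None,fx=5.2,fy=5.2,interpolation=cv2.INTER_CUBIC); cv2.imwrite(f'pics/{n}0c.png',cv2.convertScaleAbs(im,alpha=1.8))
```

```text
top
plate 2026 [ 0.5496 -0.0308  0.014 ] 0.0139 [561.5 -52.1] [281.5 242. ] 86.7
arm 539 [0.5599 0.0068 0.0995] 0.0995 [559.   -4.4] [109.8  48.8] 77.1
lever 153 [ 0.5181 -0.0532  0.1223] 0.1224 [521.2 -57.6] [113.4  33.8] 37.2
post top 30 [ 0.4907 -0.068   0.1582] 0.1585 [516.2 -55. ] [107.   28.7] 39.3
head top 83 [ 0.552  -0.0344  0.1759] 0.1761 [552.9 -34.7] [11.5 46.3] 67.9
side
plate 3027 [ 0.5537 -0.0489  0.0131] 0.013 [556.  -27.5] [184.1 149.7] 77.6
arm 329 [ 0.5567 -0.0292  0.0982] 0.0981 [560.2  -7.6] [112.9  47.8] 78.5
lever 331 [ 0.5268 -0.0564  0.1212] 0.1215 [519.3 -53.6] [114.1  34.1] 22.5
post top 120 [ 0.529  -0.0546  0.1582] 0.1577 [520.  -54.2] [116.5  32.8] 21.7
head top 129 [ 0.5534 -0.0386  0.1741] 0.1742 [553.2 -38.2] [16.3 45.5] 64.7
```

View pics/top0c.png

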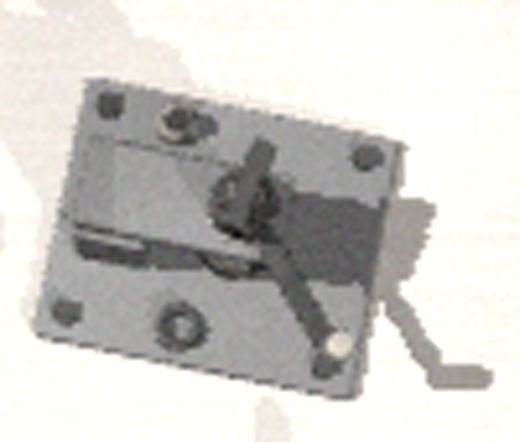

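View pics/side0c.png

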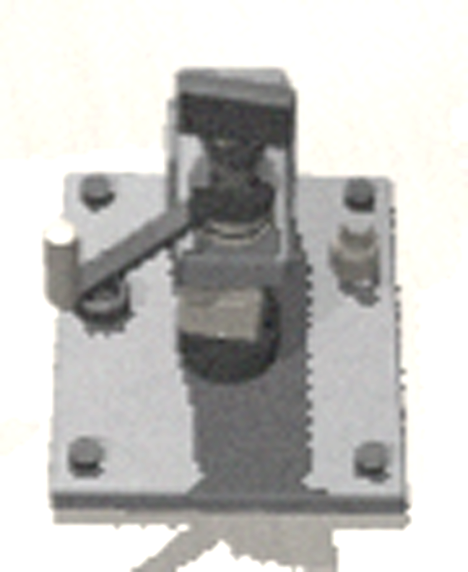

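The crops agree with this. The lever runs from the axis at about (245,205) in the top crop to the post at (338,345), so it points at about -146°. The head bar runs at about -22°. The gauge block sits under the arm, and the sleeve and spare nut are low on the plate. Next I locate the post top.

Run:
```python
from h import *
A=np.array([.553,-.0365])
for n,(u0,u1,v0,v1) in {'top':(245,345,145,230),'side':(265,355,185,295)}.items():
    P=pts(n,np.load(f'pics/{n}0.npz')['d'])[v0:v1,u0:u1].reshape(-1,3)
    r=np.hypot(*(P[:,:2]-A).T)
    for a,b in((.154,.163),(.128,.15)):
        Q=P[(P[:,2]>a)&(P[:,2]<b)&(r>.07)&(r<.11)]
        m=(Q.min(0)+Q.max(0))/2; d=m[:2]-A; print(n,len(Q),Q.mean(0).round(4),m.round(4),np.ptp(Q,0).round(4),np.hypot(*d).round(4),np.degrees(np.arctan2(d[1],d[0])).round(1))
```

```text
top 20 [ 0.4741 -0.0796  0.1587] [ 0.4743 -0.0796  0.1581] [0.0111 0.0107 0.0079] 0.0897 -151.3
top 6 [ 0.4716 -0.0758  0.1384] [ 0.4727 -0.0768  0.1375] [0.0081 0.0079 0.0117] 0.0899 -153.3
side 37 [ 0.4756 -0.0829  0.1575] [ 0.4756 -0.0822  0.1585] [0.0126 0.0156 0.0077] 0.0899 -149.4
side 45 [ 0.4748 -0.0861  0.1399] [ 0.475  -0.0859  0.1392] [0.0122 0.0077 0.0202] 0.0923 -147.6
```

```bash
cat >> h.py <<'E'
from scipy.spatial.transform import Rotation as R
def pose():
    s=state(); w,x,y,z=s['eef_rot']; return s['tcp_pos'],R.from_quat([x,y,z,w])
def down(deg):  # tool pointing down, tool y at world angle deg
    a=np.radians(deg); y=np.array([np.cos(a),np.sin(a),0]); z=np.array([0,0,-1.]); return R.from_matrix(np.c_[np.cross(y,z),y,z])
def plan(p,deg):  # twist first (units), then shift (units) along the new tool axes
    q,r=pose(); g=down(deg); tw=(r.inv()*g).as_rotvec()/.15
    print('twist',tw.round(3),'shift',(g.inv().apply(np.array(p)-q)/.025).round(3))
E
python3 -c "
from h import *
plan([.475,-.081,.23],-60.2)"
```

```text
twist [-0.009 -0.    -1.481] shift [ 21.267 -16.018   0.78 ]
```

Call:
carry_out --fingers '[0.3, 0.3, 0.3, 0.3, 0.3, 0.3, 0.3, 0.3, 0.3, 0.3, 0.3, 0.3]' --offset '[[0, 0, 0], [0, 0, 0], [0.9, -0.68, 0], [0.9, -0.68, 0], [0.9, -0.68, 0], [0.9, -0.68, 0], [0.9, -0.68, 0], [0.9, -0.68, 0], [0.9, -0.68, 0], [0.9, -0.68, 0], [0.9, -0.68, 0], [0.9, -0.68, 0]]' --twist '[[0, 0, -0.74], [0, 0, -0.74], [0, 0, 0], [0, 0, 0], [0, 0, 0], [0, 0, 0], [0, 0, 0], [0, 0, 0], [0, 0, 0], [0, 0, 0], [0, 0, 0], [0, 0, 0]]' --grip_force 25

```text
clock: 1.6
tcp_pos: [0.3238, -0.4328, 0.2501]
eef_rot: [-0.0, 0.966, 0.257, -0.0]
wrist_force: [0.3, -0.4, 0.2]
grip_width: 0.0598
gripper_force: 0.0
```

Call:
carry_out --fingers '[0.3, 0.3, 0.3, 0.3, 0.3, 0.3, 0.3, 0.3, 0.3, 0.3, 0.3, 0.3]' --offset '[[0.9, -0.68, 0], [0.9, -0.68, 0], [0.9, -0.68, 0], [0.9, -0.68, 0], [0.9, -0.68, 0], [0.9, -0.68, 0], [0.9, -0.68, 0], [0.9, -0.68, 0], [0.9, -0.68, 0], [0.9, -0.68, 0], [0.9, -0.68, 0.3], [0.9, -0.68, 0.3]]' --twist '[[0, 0, 0], [0, 0, 0], [0, 0, 0], [0, 0, 0], [0, 0, 0], [0, 0, 0], [0, 0, 0], [0, 0, 0], [0, 0, 0], [0, 0, 0], [0, 0, 0], [0, 0, 0]]'

```text
clock: 3.1
tcp_pos: [0.4568, -0.1218, 0.235]
eef_rot: [0.0, 0.966, 0.257, -0.0]
wrist_force: [-0.4, -0.9, 0.6]
grip_width: 0.0598
gripper_force: 0.0
```

Run:
```python
from h import *
plan([.475,-.081,.148],-60.2); s=state(); print(s['clock'],s['tcp_pos'],s['wrist_force'],s['moment'],s['grip_width'],s['joints'].round(2))
im,d=look('side','side1'); im=im[180:300,230:390,::-1]; cv2.imwrite('pics/side1c.png',cv2.convertScaleAbs(cv2.resize(im,None,fx=5,fy=5,interpolation=cv2.INTER_CUBIC),alpha=1.6))
```

```text
twist [ 0.     0.    -0.003] shift [ 1.443 -1.053  3.481]
3.1 [ 0.45676571 -0.12177179  0.23503064] [-0.36527392 -0.90387502  0.55983386] [-0.02919767 -0.00626221  0.00815993] 0.059790840417961226 [ 0.27  0.33 -0.17  2.17  0.09  0.65 -1.01]
```

View pics/side1c.png

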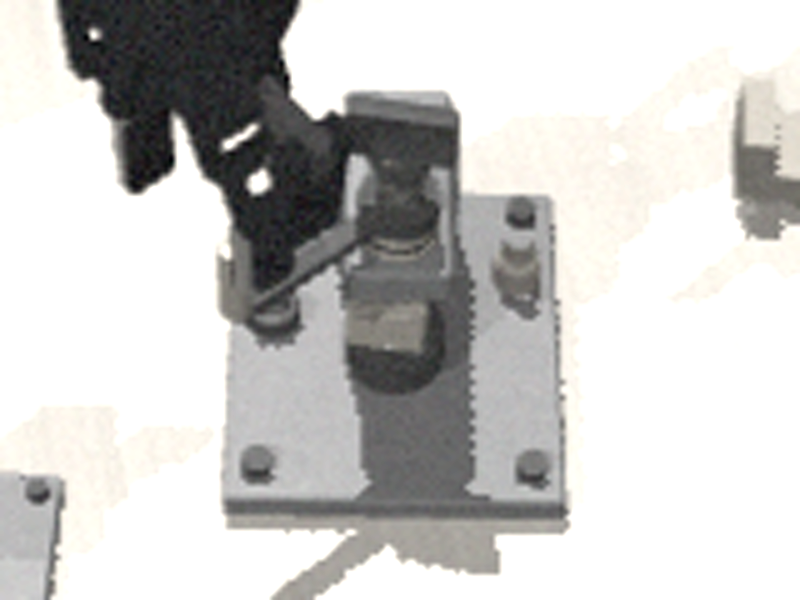

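The side view shows the open gripper beside and above the post at (235,265), with the fingertips clear. I move over the post, go down and grip.

Call:
carry_out --fingers '[0.3, 0.3, 0.3, 0.3, 0.3, 0.3, 0.3]' --offset '[[0.72, -0.53, 0], [0.72, -0.53, 0], [0, 0, 0.9], [0, 0, 0.9], [0, 0, 0.9], [0, 0, 0.78], [0, 0, 0]]' --twist '[[0, 0, 0], [0, 0, 0], [0, 0, 0], [0, 0, 0], [0, 0, 0], [0, 0, 0], [0, 0, 0]]'

```text
clock: 4.03
tcp_pos: [0.4738, -0.0817, 0.1472]
eef_rot: [-0.001, 0.966, 0.257, -0.001]
wrist_force: [0.2, -0.1, 0.6]
grip_width: 0.0598
gripper_force: 0.0
```

Call:
carry_out --fingers '[1, 1, 1, 1, 1, 1, 1, 1]' --offset '[[0, 0, 0], [0, 0, 0], [0, 0, 0], [0, 0, 0], [0, 0, 0], [0, 0, 0], [0, 0, 0], [0, 0, 0]]' --twist '[[0, 0, 0], [0, 0, 0], [0, 0, 0], [0, 0, 0], [0, 0, 0], [0, 0, 0], [0, 0, 0], [0, 0, 0]]' --grip_force 25

```text
clock: 5.03
tcp_pos: [0.4749, -0.0818, 0.149]
eef_rot: [0.0, 0.966, 0.257, 0.0]
wrist_force: [-1.6, 0.1, 7.1]
grip_width: 0.0133
gripper_force: 24.9
```

Call:
carry_out --fingers '[1, 1, 1, 1, 1, 1, 1, 1, 1, 1, 1, 1]' --offset '[[0.01, 0.27, 0], [0.01, 0.27, 0], [0.01, 0.27, 0], [0.01, 0.27, 0], [0.01, 0.27, 0], [0.01, 0.27, 0], [0.01, 0.27, 0], [0.01, 0.27, 0], [0.01, 0.27, 0], [0.01, 0.27, 0], [0.01, 0.27, 0], [0.01, 0.27, 0]]' --twist '[[0, 0, -0.5], [0, 0, -0.5], [0, 0, -0.5], [0, 0, -0.5], [0, 0, -0.5], [0, 0, -0.5], [0, 0, -0.5], [0, 0, -0.5], [0, 0, -0.5], [0, 0, -0.5], [0, 0, -0.5], [0, 0, -0.5]]'

```text
clock: 6.52
tcp_pos: [0.5396, -0.1244, 0.149]
eef_rot: [-0.0, 0.757, 0.653, 0.001]
wrist_force: [-2.6, 6.2, 6.4]
grip_width: 0.0131
gripper_force: 25.0
```

Run:
```python
from h import *
s=state(); p,r=pose(); print(p,s['wrist_force'],s['moment'],s['grip_width'])
d=p[:2]-np.array([.553,-.0365]); print(np.hypot(*d),np.degrees(np.arctan2(d[1],d[0])),'tool y',np.degrees(np.arctan2(*r.as_matrix()[[1,0],1])))
```

```text
[ 0.53962265 -0.12440616  0.14900215] [-2.61528114  6.22460854  6.42035001] [ 1.5414267   0.45462583 -0.13610015] 0.013083808144645178
0.08891820396400334 -98.65275189059575 tool y -8.45228697330396
```

Call:
carry_out --fingers '[1, 0.3, 0.3, 0.3, 0.3, 0.3, 0.3, 0.3, 0.3]' --offset '[[0, 0, 0], [0, 0, 0], [0, 0, 0], [0, 0, 0], [0, 0, 0], [0, 0, -0.8], [0, 0, -0.9], [0, 0, -0.9], [0, 0, -0.8]]' --twist '[[0, 0, 0], [0, 0, 0], [0, 0, 0], [0, 0, 0], [0, 0, 0], [0, 0, 0], [0, 0, 0], [0, 0, 0], [0, 0, 0]]'

```text
clock: 7.65
tcp_pos: [0.5392, -0.1261, 0.234]
eef_rot: [0.0, 0.758, 0.652, -0.0]
wrist_force: [1.3, -0.2, -0.6]
grip_width: 0.06
gripper_force: 0.0
```

Run:
```python
from h import *
plan([.553,-.0365,.174],67.0)
d=look('top','top2')[1]; P=pts('top',d)[145:230,245:345].reshape(-1,3)
A=np.array([.553,-.0365]); r=np.hypot(*(P[:,:2]-A).T)
for a,b,c,e in((.169,.182,0,.03),(.153,.163,.07,.11)):
    Q=P[(P[:,2]>a)&(P[:,2]<b)&(r<e)&(r>c)]; print(len(Q),Q.mean(0)if len(Q) else '',cv2.minAreaRect((Q[:,:2]*1000).astype(np.float32)) if len(Q)>3 else '')
```

```text
twist [-0.000e+00  1.000e-03 -8.803e+00] shift [0.892 3.516 2.402]
81 [ 0.55208555 -0.03446238  0.17571436] ((552.5589599609375, -34.72312927246094), (11.411860466003418, 46.364601135253906), 67.93560791015625)
6 [ 0.54048282 -0.1187367   0.15853042] ((540.0977172851562, -118.55625915527344), (7.588744640350342, 1.8619096279144287), 1.597391963005066)
```

Call:
carry_out --fingers '[0.3, 0.3, 0.3, 0.3, 0.3, 0.3, 0.3, 0.3, 0.3]' --offset '[[0, 0, 0], [0, 0, 0], [0, 0, 0], [0, 0, 0], [0, 0, 0], [0, 0, 0], [0, 0, 0], [0, 0, 0], [0, 0, 0]]' --twist '[[0, 0, -0.98], [0, 0, -0.98], [0, 0, -0.98], [0, 0, -0.98], [0, 0, -0.98], [0, 0, -0.98], [0, 0, -0.98], [0, 0, -0.98], [0, 0, -0.96]]'

```text
clock: 8.82
tcp_pos: [0.5391, -0.1262, 0.2328]
eef_rot: [-0.0, 0.197, 0.98, 0.0]
wrist_force: [0.1, -0.3, 0.2]
grip_width: 0.0597
gripper_force: 0.0
```

Call:
carry_out --fingers '[0.3, 0.3, 0.3, 0.3, 0.3, 0.3, 0.3, 0.3]' --offset '[[0.22, 0.88, 0], [0.22, 0.88, 0], [0.22, 0.88, 0], [0.22, 0.88, 0], [0, 0, 0.8], [0, 0, 0.8], [0, 0, 0.8], [0, 0, 0]]' --twist '[[0, 0, 0], [0, 0, 0], [0, 0, 0], [0, 0, 0], [0, 0, 0], [0, 0, 0], [0, 0, 0], [0, 0, 0]]'

```text
clock: 9.82
tcp_pos: [0.5522, -0.0373, 0.171]
eef_rot: [-0.002, 0.2, 0.98, -0.0]
wrist_force: [0.4, 0.6, 0.1]
grip_width: 0.0602
gripper_force: 0.0
```

Run:
```python
from h import *
plan([.553,-.0365,.174],67.0); s=state(); print(s['moment'],s['wrist_force'],s['joints'].round(2))
```

```text
twist [-0.01  -0.024 -0.006] shift [-0.016  0.04  -0.119]
[-0.03529687  0.01674518 -0.01773888] [0.35878772 0.55597423 0.11370295] [ 0.49  0.61 -0.77  2.03  0.62  0.75  0.5 ]
```

Call:
carry_out --fingers '[0.3, 1, 1, 1, 1, 1, 1, 1, 1]' --offset '[[0, 0, -0.1], [0, 0, 0], [0, 0, 0], [0, 0, 0], [0, 0, 0], [0, 0, 0], [0, 0, 0], [0, 0, 0], [0, 0, 0]]' --twist '[[0, 0, 0], [0, 0, 0], [0, 0, 0], [0, 0, 0], [0, 0, 0], [0, 0, 0], [0, 0, 0], [0, 0, 0], [0, 0, 0]]' --grip_force 30

```text
clock: 10.95
tcp_pos: [0.554, -0.0359, 0.1763]
eef_rot: [0.001, 0.199, 0.98, 0.0]
wrist_force: [0.4, 3.5, 6.3]
grip_width: 0.0112
gripper_force: 35.8
```

```bash
cat >> h.py <<'E'
def rep():
    s=state(); p,r=pose(); print(s['clock'],p.round(4),'F',s['wrist_force'].round(2),'M',s['moment'].round(3),'w',s['grip_width'].round(4),'y',np.degrees(np.arctan2(*r.as_matrix()[[1,0],1])).round(2),s['joints'].round(2))
E
python3 -c "
from h import *
rep()"
```

```text
Traceback (most recent call last):
  File "h.py", line 18, in rep
    s=state(); p,r=pose(); print(s['clock'],p.round(4),'F',s['wrist_force'].round(2),'M',s['moment'].round(3),'w',s['grip_width'].round(4),'y',np.degrees(np.arctan2(*r.as_matrix()[[1,0],1])).round(2),s['joints'].round(2))
                                                                                                                  ^^^^^^^^^^^^^^^^^^^^^
AttributeError: 'float' object has no attribute 'round'
```

```bash
sed -i "s/s\['grip_width'\].round(4)/round(s['grip_width'],4)/" h.py; python3 -c "
from h import *
rep()"
```

```text
10.95 [ 0.554  -0.0359  0.1763] F [0.39 3.54 6.34] M [ 0.616  0.004 -0.05 ] w 0.0112 y 67.0 [ 0.49  0.6  -0.77  2.03  0.62  0.75  0.5 ]
```

Call:
carry_out --fingers '[1, 1, 1, 1, 1, 1]' --offset '[[0, 0, 0], [0, 0, 0], [0, 0, 0], [0, 0, 0], [0, 0, 0], [0, 0, 0]]' --twist '[[0, 0, 0.33], [0, 0, 0.33], [0, 0, 0.33], [0, 0, 0.33], [0, 0, 0], [0, 0, 0]]'

```text
clock: 11.7
tcp_pos: [0.5537, -0.0362, 0.1763]
eef_rot: [0.0, 0.295, 0.955, 0.0]
wrist_force: [-0.5, 2.6, 7.8]
grip_width: 0.0111
gripper_force: 35.9
```

```bash
python3 -c "
from h import *
rep()"
```

```text
11.7 [ 0.5537 -0.0362  0.1763] F [-0.49  2.55  7.83] M [ 0.379  0.115 -0.085] w 0.0111 y 55.64 [ 0.46  0.59 -0.72  2.03  0.58  0.73  0.35]
```

Call:
carry_out --fingers '[1, 1, 1, 1]' --offset '[[0, 0, 0], [0, 0, 0], [0, 0, 0], [0, 0, 0]]' --twist '[[0, 0, 0.25], [0, 0, 0.25], [0, 0, 0], [0, 0, 0]]'

```text
clock: 12.2
tcp_pos: [0.5536, -0.0363, 0.1763]
eef_rot: [0.0, 0.331, 0.944, -0.0]
wrist_force: [-1.2, 1.4, 6.4]
grip_width: 0.0114
gripper_force: 36.0
```

```bash
python3 -c "
from h import *
rep()"
```

```text
12.2 [ 0.5536 -0.0363  0.1763] F [-1.19  1.44  6.41] M [ 0.227  0.217 -0.075] w 0.0114 y 51.34 [ 0.44  0.58 -0.7   2.03  0.56  0.73  0.29]
```

Call:
carry_out --fingers '[1, 1, 1, 1]' --offset '[[0, 0, 0], [0, 0, 0], [0, 0, 0], [0, 0, 0]]' --twist '[[0, 0, 0.25], [0, 0, 0.25], [0, 0, 0], [0, 0, 0]]'

```text
clock: 12.7
tcp_pos: [0.5536, -0.0364, 0.1763]
eef_rot: [0.0, 0.366, 0.931, -0.0]
wrist_force: [-0.5, 0.7, 7.3]
grip_width: 0.0114
gripper_force: 36.0
```

```bash
python3 -c "
from h import *
rep()"
```

```text
12.7 [ 0.5536 -0.0364  0.1763] F [-0.53  0.67  7.33] M [ 0.215  0.277 -0.104] w 0.0114 y 47.04 [ 0.43  0.58 -0.68  2.03  0.55  0.72  0.23]
```

Call:
carry_out --fingers '[1, 1, 1, 1]' --offset '[[0, 0, 0], [0, 0, 0], [0, 0, 0], [0, 0, 0]]' --twist '[[0, 0, 0.25], [0, 0, 0.25], [0, 0, 0], [0, 0, 0]]'

```text
clock: 13.2
tcp_pos: [0.5535, -0.0365, 0.1763]
eef_rot: [0.0, 0.401, 0.916, -0.0]
wrist_force: [-1.5, 0.8, 8.2]
grip_width: 0.0113
gripper_force: 36.1
```

```bash
python3 -c "
from h import *
rep()"
```

```text
13.2 [ 0.5535 -0.0365  0.1763] F [-1.51  0.8   8.24] M [ 0.147  0.326 -0.097] w 0.0113 y 42.73 [ 0.42  0.57 -0.66  2.03  0.53  0.71  0.17]
```

Call:
carry_out --fingers '[1, 1, 1, 1]' --offset '[[0, 0, 0], [0, 0, 0], [0, 0, 0], [0, 0, 0]]' --twist '[[0, 0, 0.25], [0, 0, 0.25], [0, 0, 0], [0, 0, 0]]'

```text
clock: 13.7
tcp_pos: [0.5533, -0.0366, 0.1763]
eef_rot: [0.0, 0.435, 0.9, -0.0]
wrist_force: [-1.9, 1.7, 8.1]
grip_width: 0.0112
gripper_force: 36.1
```

```bash
python3 -c "
from h import *
rep()"
```

```text
13.7 [ 0.5533 -0.0366  0.1763] F [-1.86  1.68  8.12] M [ 0.047  0.441 -0.028] w 0.0112 y 38.44 [ 0.4   0.57 -0.64  2.03  0.52  0.7   0.11]
```

Call:
carry_out --fingers '[1, 1, 1]' --offset '[[0, 0, 0], [0, 0, 0], [0, 0, 0]]' --twist '[[0, 0, 0], [0, 0, 0], [0, 0, 0]]'

```text
clock: 14.08
tcp_pos: [0.5533, -0.0367, 0.1763]
eef_rot: [0.0, 0.435, 0.9, -0.0]
wrist_force: [-1.9, 0.3, 8.9]
grip_width: 0.0115
gripper_force: 36.2
```

```bash
python3 -c "
from h import *
rep()"
```

```text
14.075 [ 0.5533 -0.0367  0.1763] F [-1.9   0.31  8.87] M [ 0.09   0.428 -0.03 ] w 0.0115 y 38.43 [ 0.4   0.57 -0.64  2.03  0.52  0.7   0.11]
```

Call:
carry_out --fingers '[1, 1, 1, 1]' --offset '[[0, 0, 0], [0, 0, 0], [0, 0, 0], [0, 0, 0]]' --twist '[[0, 0, 0.25], [0, 0, 0], [0, 0, 0], [0, 0, 0]]'

```text
clock: 14.58
tcp_pos: [0.5533, -0.0367, 0.1763]
eef_rot: [0.0, 0.452, 0.892, -0.0]
wrist_force: [-1.9, 1.0, 8.2]
grip_width: 0.0112
gripper_force: 36.2
```

```bash
python3 -c "
from h import *
rep()"
```

```text
14.575 [ 0.5533 -0.0367  0.1763] F [-1.93  0.96  8.24] M [ 0.071  0.436 -0.078] w 0.0112 y 36.29 [ 0.4   0.56 -0.63  2.03  0.51  0.7   0.08]
```

Single readings are noisy by about 0.03 Nm, so I'll average several per step, using short camera calls to let time pass.

```bash
cat >> h.py <<'E'
def avg(n=6):
    M=[state()['moment']]
    for _ in range(n): capture('top'); M.append(state()['moment'])
    M=np.array(M); print('Mz',M[:,2].mean().round(4),'sd',M[:,2].std().round(4),end=' '); rep()
E
python3 -c "
from h import *
avg()"
```

```text
Mz -0.0748 sd 0.0255 14.875 [ 0.5533 -0.0367  0.1763] F [-2.87  0.32  9.42] M [ 0.088  0.455 -0.077] w 0.0115 y 36.28 [ 0.4   0.56 -0.63  2.03  0.51  0.7   0.08]
```

Call:
carry_out --fingers '[1, 1]' --offset '[[0, 0, 0], [0, 0, 0]]' --twist '[[0, 0, 0.4], [0, 0, 0]]'

```text
clock: 15.12
tcp_pos: [0.5532, -0.0367, 0.1763]
eef_rot: [0.0, 0.479, 0.878, -0.0]
wrist_force: [-2.5, 0.2, 8.9]
grip_width: 0.0111
gripper_force: 36.2
```

```bash
python3 -c "
from h import *
avg()"
```

```text
Mz -0.0987 sd 0.0382 15.425 [ 0.5532 -0.0367  0.1763] F [-1.52  0.57  9.82] M [ 0.06   0.565 -0.066] w 0.011 y 32.84 [ 0.39  0.56 -0.61  2.03  0.5   0.7   0.03]
```

Call:
carry_out --fingers '[1, 1]' --offset '[[0, 0, 0], [0, 0, 0]]' --twist '[[0, 0, 0.5], [0, 0, 0]]'

```text
clock: 15.68
tcp_pos: [0.553, -0.0368, 0.1763]
eef_rot: [0.0, 0.511, 0.859, -0.001]
wrist_force: [-3.2, 0.4, 8.7]
grip_width: 0.0111
gripper_force: 36.3
```

```bash
python3 -c "
from h import *
avg()"
```

```text
Mz -0.0649 sd 0.0238 15.975 [ 0.553  -0.0369  0.1763] F [-3.73  0.19  9.73] M [ 0.019  0.66  -0.034] w 0.0112 y 28.54 [ 0.37  0.56 -0.59  2.04  0.48  0.69 -0.03]
```

Call:
carry_out --fingers '[1, 1]' --offset '[[0, 0, 0], [0, 0, 0]]' --twist '[[0, 0, 0.4], [0, 0, 0]]'

```text
clock: 16.23
tcp_pos: [0.5529, -0.0369, 0.1763]
eef_rot: [0.0, 0.537, 0.844, -0.001]
wrist_force: [-3.2, -0.8, 9.7]
grip_width: 0.0111
gripper_force: 36.3
```

```bash
python3 -c "
from h import *
avg()"
```

```text
Mz -0.0863 sd 0.0249 16.525 [ 0.553  -0.0369  0.1763] F [-2.94 -1.   10.32] M [-0.058  0.705 -0.073] w 0.0112 y 25.1 [ 0.36  0.55 -0.57  2.04  0.47  0.68 -0.08]
```

Call:
carry_out --fingers '[1, 1]' --offset '[[0, 0, 0], [0, 0, 0]]' --twist '[[0, 0, 0.5], [0, 0, 0]]'

```text
clock: 16.77
tcp_pos: [0.5528, -0.037, 0.1763]
eef_rot: [0.0, 0.568, 0.823, -0.001]
wrist_force: [-3.8, -0.2, 10.2]
grip_width: 0.011
gripper_force: 36.4
```

```bash
python3 -c "
from h import *
avg()"
```

```text
Mz -0.0629 sd 0.0189 17.075 [ 0.5528 -0.037   0.1763] F [-4.03  0.31 10.13] M [-0.054  0.776 -0.04 ] w 0.0113 y 20.81 [ 0.35  0.55 -0.55  2.04  0.45  0.68 -0.13]
```

Call:
carry_out --fingers '[1, 1]' --offset '[[0, 0, 0], [0, 0, 0]]' --twist '[[0, 0, 0.4], [0, 0, 0]]'

```text
clock: 17.32
tcp_pos: [0.5527, -0.037, 0.1763]
eef_rot: [-0.0, 0.593, 0.806, -0.001]
wrist_force: [-3.7, -0.6, 10.5]
grip_width: 0.0112
gripper_force: 36.4
```

```bash
python3 -c "
from h import *
avg()"
```

```text
Mz -0.035 sd 0.0205 17.625 [ 0.5527 -0.037   0.1763] F [-3.14  0.45 11.03] M [-0.032  0.907 -0.023] w 0.0109 y 17.37 [ 0.34  0.54 -0.54  2.04  0.44  0.67 -0.18]
```

Call:
carry_out --fingers '[1, 1]' --offset '[[0, 0, 0], [0, 0, 0]]' --twist '[[0, 0, 0.4], [0, 0, 0]]'

```text
clock: 17.88
tcp_pos: [0.5526, -0.037, 0.1763]
eef_rot: [-0.0, 0.616, 0.787, -0.001]
wrist_force: [-4.2, -0.2, 10.6]
grip_width: 0.0113
gripper_force: 36.5
```

```bash
python3 -c "
from h import *
avg(8)"
```

```text
Mz -0.004 sd 0.0332 18.275 [ 0.5526 -0.037   0.1763] F [-4.34 -0.84 11.41] M [-0.055  0.951  0.04 ] w 0.0111 y 13.94 [ 0.33  0.54 -0.52  2.04  0.43  0.67 -0.23]
```

Call:
carry_out --fingers '[1, 1]' --offset '[[0, 0, 0], [0, 0, 0]]' --twist '[[0, 0, 0.27], [0, 0, 0]]'

```text
clock: 18.52
tcp_pos: [0.5525, -0.0371, 0.1763]
eef_rot: [-0.0, 0.632, 0.775, -0.001]
wrist_force: [-4.0, -0.1, 10.9]
grip_width: 0.0106
gripper_force: 36.5
```

```bash
python3 -c "
from h import *
avg(10)"
```

```text
Mz 0.0121 sd 0.0171 19.025 [ 0.5525 -0.037   0.1763] F [-4.51  0.39 10.61] M [-0.025  1.028  0.008] w 0.0109 y 11.62 [ 0.32  0.54 -0.51  2.04  0.42  0.67 -0.26]
```

The torque has climbed steadily by about 0.085 Nm above the free-running level over the last four steps, which is about 25 N on the block. I let go, rise and go back to the post.

Call:
carry_out --fingers '[0.3, 0.3, 0.3, 0.3, 0.3, 0.3, 0.3, 0.3]' --offset '[[0, 0, 0], [0, 0, 0], [0, 0, 0], [0, 0, 0], [0, 0, -0.6], [0, 0, -0.8], [0, 0, -0.9], [0, 0, 0]]' --twist '[[0, 0, 0], [0, 0, 0], [0, 0, 0], [0, 0, 0], [0, 0, 0], [0, 0, 0], [0, 0, 0], [0, 0, 0]]'

```text
clock: 20.02
tcp_pos: [0.5544, -0.0363, 0.2356]
eef_rot: [0.001, 0.632, 0.775, 0.001]
wrist_force: [0.4, -1.0, -0.6]
grip_width: 0.0599
gripper_force: 0.0
```

```bash
python3 -c "
from h import *
plan([.5396,-.125,.148],-8.5)
rep()"
```

```text
twist [2.400e-02 2.000e-03 2.341e+00] shift [-3.595 -0.06   3.502]
20.025 [ 0.5544 -0.0363  0.2356] F [ 0.41 -0.99 -0.56] M [-0.038  0.004 -0.003] w 0.0599 y 11.62 [ 0.36  0.46 -0.56  1.98  0.35  0.78 -0.19]
```

Call:
carry_out --fingers '[0.3, 0.3, 0.3, 0.3, 0.3, 0.3, 0.3, 0.3, 0.3, 0.3, 0.3, 0.3]' --offset '[[0, 0, 0], [0, 0, 0], [0, 0, 0], [-0.9, 0, 0], [-0.9, -0.03, 0], [-0.9, 0, 0], [-0.9, -0.03, 0], [0, 0, 0.9], [0, 0, 0.9], [0, 0, 0.9], [0, 0, 0.76], [0, 0, 0]]' --twist '[[0, 0, 0.78], [0, 0, 0.78], [0, 0, 0.78], [0, 0, 0], [0, 0, 0], [0, 0, 0], [0, 0, 0], [0, 0, 0], [0, 0, 0], [0, 0, 0], [0, 0, 0], [0, 0, 0]]'

```text
clock: 21.52
tcp_pos: [0.5377, -0.1251, 0.1455]
eef_rot: [-0.001, 0.757, 0.653, -0.001]
wrist_force: [0.3, -0.1, 0.3]
grip_width: 0.06
gripper_force: 0.0
```

Call:
carry_out --fingers '[1, 1, 1, 1, 1, 1, 1, 1]' --offset '[[0, 0, 0], [0, 0, 0], [0, 0, 0], [0, 0, 0], [0, 0, 0], [0, 0, 0], [0, 0, 0], [0, 0, 0]]' --twist '[[0, 0, 0], [0, 0, 0], [0, 0, 0], [0, 0, 0], [0, 0, 0], [0, 0, 0], [0, 0, 0], [0, 0, 0]]' --grip_force 35

```text
clock: 22.52
tcp_pos: [0.5393, -0.1255, 0.1476]
eef_rot: [0.001, 0.758, 0.653, 0.0]
wrist_force: [-0.4, -0.2, 6.4]
grip_width: 0.0128
gripper_force: 34.1
```

```bash
python3 -c "
from h import *
rep()"
```

```text
22.525 [ 0.5393 -0.1255  0.1476] F [-0.43 -0.21  6.39] M [-0.134  0.013 -0.053] w 0.0128 y -8.49 [ 0.4   0.56 -0.39  2.07  0.38  0.58 -0.41]
```

Call:
carry_out --fingers '[1, 1, 1, 1, 1, 1, 1, 1, 1, 1, 1, 1]' --offset '[[0.01, -0.27, 0], [0.01, -0.27, 0], [0.01, -0.27, 0], [0.01, -0.27, 0], [0.01, -0.27, 0], [0.01, -0.27, 0], [0.01, -0.27, 0], [0.01, -0.27, 0], [0.01, -0.27, 0], [0.01, -0.27, 0], [0.01, -0.27, 0], [0, 0, 0]]' --twist '[[0, 0, 0.5], [0, 0, 0.5], [0, 0, 0.5], [0, 0, 0.5], [0, 0, 0.5], [0, 0, 0.5], [0, 0, 0.5], [0, 0, 0.5], [0, 0, 0.5], [0, 0, 0.5], [0, 0, 0.5], [0, 0, 0]]'

```text
clock: 24.02
tcp_pos: [0.4772, -0.0875, 0.1475]
eef_rot: [0.001, 0.956, 0.294, -0.0]
wrist_force: [-2.4, -2.5, 10.6]
grip_width: 0.0128
gripper_force: 34.8
```

```bash
cat >> h.py <<'E'
def tang():
    rep(); s=state(); p,r=pose(); d=p[:2]-np.array([.553,-.0365]); print('lever',np.degrees(np.arctan2(d[1],d[0])).round(2),'r',np.hypot(*d).round(4),'F tool',r.inv().apply(s['wrist_force']).round(1))
E
python3 -c "
from h import *
tang()"
```

```text
24.025 [ 0.4772 -0.0875  0.1475] F [-2.45 -2.54 10.55] M [-0.585  0.533  0.041] w 0.0128 y -55.83 [ 0.17  0.48 -0.14  2.23  0.16  0.44 -1.08]
lever -146.07 r 0.0914 F tool [ -3.5   0.7 -10.6]
```

Call:
carry_out --fingers '[1, 1, 1, 1]' --offset '[[0, -0.09, 0], [0, -0.09, 0], [0, -0.09, 0], [0, 0, 0]]' --twist '[[0, 0, 0.17], [0, 0, 0.17], [0, 0, 0.17], [0, 0, 0]]'

```text
clock: 24.52
tcp_pos: [0.4738, -0.0824, 0.1475]
eef_rot: [0.001, 0.966, 0.257, 0.0]
wrist_force: [-1.7, -4.7, 9.7]
grip_width: 0.0127
gripper_force: 34.7
```

```bash
python3 -c "
from h import *
tang()"
```

```text
24.525 [ 0.4738 -0.0824  0.1475] F [-1.68 -4.73  9.73] M [-1.017  0.376  0.093] w 0.0127 y -60.21 [ 0.14  0.48 -0.12  2.24  0.13  0.43 -1.14]
lever -149.92 r 0.0915 F tool [-3.8  3.3 -9.7]
```

Call:
carry_out --fingers '[1, 1, 1]' --offset '[[0, -0.09, 0], [0, 0, 0], [0, 0, 0]]' --twist '[[0, 0, 0.17], [0, 0, 0], [0, 0, 0]]'

```text
clock: 24.9
tcp_pos: [0.4727, -0.0804, 0.1475]
eef_rot: [0.001, 0.97, 0.245, 0.0]
wrist_force: [-1.7, -5.1, 9.4]
grip_width: 0.0126
gripper_force: 34.7
```

```bash
python3 -c "
from h import *
tang()"
```

```text
24.9 [ 0.4727 -0.0804  0.1475] F [-1.66 -5.13  9.38] M [-1.089  0.439  0.09 ] w 0.0126 y -61.64 [ 0.13  0.48 -0.11  2.24  0.13  0.43 -1.16]
lever -151.32 r 0.0915 F tool [-3.9  3.7 -9.4]
```

Call:
carry_out --fingers '[1, 1, 1]' --offset '[[0, -0.08, 0], [0, 0, 0], [0, 0, 0]]' --twist '[[0, 0, 0.14], [0, 0, 0], [0, 0, 0]]'

```text
clock: 25.28
tcp_pos: [0.4717, -0.0787, 0.1475]
eef_rot: [0.001, 0.972, 0.235, 0.0]
wrist_force: [-2.0, -4.7, 9.9]
grip_width: 0.0128
gripper_force: 34.7
```

```bash
python3 -c "
from h import *
tang()"
```

```text
25.275 [ 0.4717 -0.0787  0.1475] F [-1.99 -4.74  9.86] M [-1.087  0.35   0.096] w 0.0128 y -62.86 [ 0.12  0.47 -0.1   2.25  0.12  0.43 -1.18]
lever -152.54 r 0.0916 F tool [-3.9  3.3 -9.9]
```

Call:
carry_out --fingers '[1, 1, 1]' --offset '[[0, -0.08, 0], [0, 0, 0], [0, 0, 0]]' --twist '[[0, 0, 0.14], [0, 0, 0], [0, 0, 0]]'

```text
clock: 25.65
tcp_pos: [0.4708, -0.0771, 0.1475]
eef_rot: [0.001, 0.974, 0.224, 0.0]
wrist_force: [-2.4, -5.9, 10.3]
grip_width: 0.0127
gripper_force: 34.7
```

```bash
python3 -c "
from h import *
tang()"
```

```text
25.65 [ 0.4708 -0.0771  0.1475] F [-2.4  -5.88 10.27] M [-1.153  0.405  0.081] w 0.0127 y -64.06 [ 0.11  0.47 -0.1   2.25  0.11  0.42 -1.19]
lever -153.73 r 0.0916 F tool [ -4.7   4.2 -10.3]
```

Call:
carry_out --fingers '[1, 1, 1]' --offset '[[0, -0.08, 0], [0, 0, 0], [0, 0, 0]]' --twist '[[0, 0, 0.14], [0, 0, 0], [0, 0, 0]]'

```text
clock: 26.02
tcp_pos: [0.4709, -0.0768, 0.1476]
eef_rot: [0.002, 0.977, 0.213, 0.001]
wrist_force: [1.7, -13.0, 5.5]
grip_width: 0.013
gripper_force: 34.6
```

```bash
python3 -c "
from h import *
tang()"
```

```text
26.025 [ 0.4709 -0.0768  0.1476] F [  1.74 -13.     5.54] M [-2.466 -0.236  0.024] w 0.013 y -65.37 [ 0.11  0.47 -0.09  2.25  0.11  0.42 -1.21]
lever -153.88 r 0.0914 F tool [-3.8 12.6 -5.5]
```

The force jumped from 4 to 13 N and the post stopped moving, so the nut is hard against its stop. I let go and lift clear.

Call:
carry_out --fingers '[1, 0.3, 0.3, 0.3, 0.3, 0.3, 0.3, 0.3, 0.3, 0.3, 0.3]' --offset '[[0, 0.04, 0], [0, 0, 0], [0, 0, 0], [0, 0, 0], [0, 0, 0], [0, 0, -0.8], [0, 0, -0.9], [0, 0, -0.9], [0, 0, -0.9], [0, 0, -0.9], [0, 0, 0]]' --twist '[[0, 0, 0], [0, 0, 0], [0, 0, 0], [0, 0, 0], [0, 0, 0], [0, 0, 0], [0, 0, 0], [0, 0, 0], [0, 0, 0], [0, 0, 0], [0, 0, 0]]'

```text
clock: 27.4
tcp_pos: [0.471, -0.0748, 0.258]
eef_rot: [0.0, 0.977, 0.215, 0.001]
wrist_force: [0.0, -0.4, 0.9]
grip_width: 0.0596
gripper_force: 0.0
```

Run:
```python
from h import *
rep(); im,d=look('side','side3'); im=im[180:300,230:390,::-1]; cv2.imwrite('pics/side3c.png',cv2.convertScaleAbs(cv2.resize(im,None,fx=5,fy=5,interpolation=cv2.INTER_CUBIC),alpha=1.6))
```

```text
27.4 [ 0.471  -0.0748  0.258 ] F [ 0.02 -0.4   0.91] M [ 0.03   0.008 -0.027] w 0.0596 y -65.2 [ 0.14  0.3  -0.13  2.14  0.06  0.71 -1.16]
```

View pics/side3c.png

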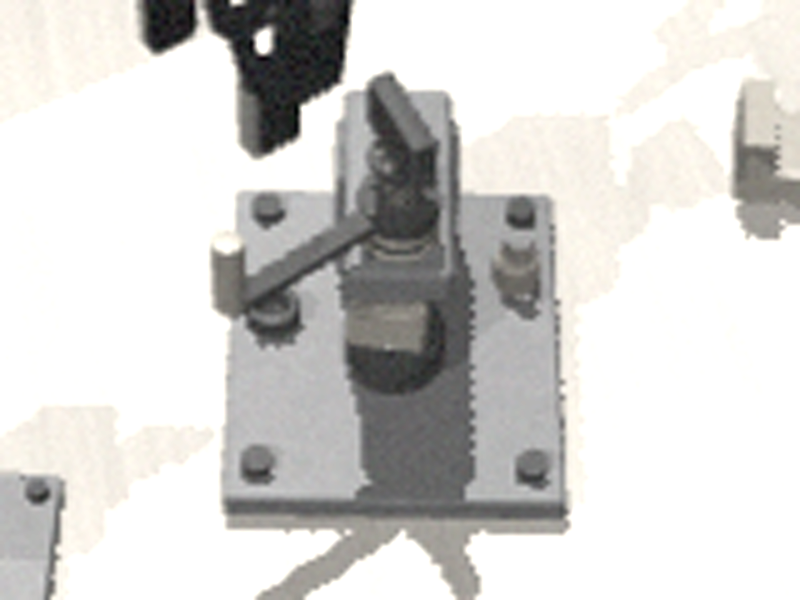

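The lever is back at its stop with the post at (228,270). The head has turned, the block is still at (385,325), and the gripper is clear. I hand the job in.

```bash
python3 -c "
from workcell import *
print(job_done())"
```

```text
the job is handed in; nothing more can be done
None
```

I loosened the nut about 0.9 rad, turned the screw down to an estimated 25–28 N nip judged from its torque, swung the lever back hard against its stop, let go and handed the job in; the block and the parts near it looked unmoved in the last picture, and the hand-in gave no verdict.

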